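Fit the red lamp to the machine's signal tower

ROBOT

A 6-joint arm with a two-finger parallel gripper is mounted at the origin on the work surface. World frame = base frame: x ahead of the robot, y to its left, z up, the work surface at z = 0. Lengths are in m, angles in degrees, forces in N, time in s.
With the tool pointing down it reaches from about 0.3 to 0.75 m from the base axis. Payload 8.5 kg.
Tool frame: the origin (TCP) lies midway between the tips of the shut fingers; the grasp point (between the pads) lies 19 mm behind it (env.tcp_to_grasp is the z of the grasp point in the tool frame, in m); z points along the fingers, y is the line along which they close (so a half turn about z gives the same grasp; the last joint's range is limited). The gripper opens to 85 mm and grips with 20 to 120 N. Pads are 22 mm wide; open, the fingers measure 114 mm over their backs; the gripper's body (76 mm by 85 mm) begins 54 mm behind the grasp point. The pads swing forward as they close: fully open they stand 13 mm farther back than shut.
Start: joints at [-77.596, 21.807, 74.336, -0, 83.858, -12.336], TCP at [0.23, -0.5, 0.231] pointing down, gripper open.
Joint ranges: [-178.18, 178.18], [-50.72, 133.34], [12.68, 142.11], [-81.47, 261.47], [9.98, 163.14], [-165.26, 165.26]. Speed limits (degrees/s): [136.94, 136.94, 180, 180, 180, 180].

INTERFACE

Orientations are given as a 3x3 rotation matrix whose columns are the frame's x, y, z axes.
In Python, from rig import env, imaging, job, models gives the robot as it stands. The module is installed in compiled form; this text tells all that it offers.
- The arm moves only by the tool jog_arm, never from a script. Its argument "plan" is text: rows parted by semicolons, each of 7 numbers parted by spaces: the turn, a rotation vector about the tool's x, y, z in degrees, then the shift along the tool's x, y, z in cm, then the closure in counts, from 0 (fully open) to 255 (shut). In form: rx ry rz x y z claw; .... A call has 1 to 10 rows; each row shifts and turns the commanded pose from where the row before left it, along the tool's axes as they then stand; what a row does not reach is not made up. A row lasts 1/12 s, in which the tool goes at most 41.7 mm and 7.16 degrees, less where a joint would pass 70% of its speed; a pose out of reach is approached as far as the arm can. A call with a gripper value outside its range is refused whole. The fingers move at their own pace and stop on an object; "grip_force" is the grip in N (left out, the last holds). Time passes only in rows, so rows that do not move let the fingers close. It gives the time, the measured TCP pose, the force, the opening and the grip force at its end, in the units of the state.
- env.observe(): the state, without advancing time (a new reading comes with each control period).
- imaging.get_image(name): name is "scene" or "top" or "wrist"; returns a dict with "pixels" (400x640x3 uint8, red, green, blue), "depth" (400x640 float32, m along the optical axis (not along the pixel's ray), 0 where there is no reading), "fov_y" (degrees; the focal length in pixels is half the picture's height over the tangent of half this angle, whatever the lens; pixels are square), "cx", "cy" (the principal point, pixels), "distortion" ([k1, k2, p1, p2, k3] as OpenCV has them; the pictures are not rectified), "world_from_camera" (4x4, takes a point from camera to world coordinates). Camera axes: x right, y down, z forward; pixel columns grow to the right and rows downward; lengths in m; the calibration is good to about 2 mm. A picture is of the moment at which its call begins.
- job.close_job(): hands the job in; it is judged then, once.
Trained networks look in the newest picture that a camera, given by its name, has taken for a name from the list of things; names that differ only in an ending like _2 or _b are one class to them, and where a whole thing is asked for, a point or a joint stands for the part that bears it (a point fixed in the world has none). Each returns a list of dicts, best first, with "confidence" (0 to 1); they miss things now and then, are a little off and sometimes report something else, mostly with a low value. They report only what shows in the picture. A call takes as long as a camera call. They do not tell look-alikes from the thing itself.
- models.outline_of(camera, query): "region" (400x640 bool, what is visible of it) and "bbox" ([centre column, centre row, width, height] in pixels, round what is visible of it).
- models.tip_of(camera, query): "at" ([column, row] in pixels: a listed point, or the origin of a listed thing).
The state is a dict: "time_s": time; "q": joint angles; "qvel": joint speeds; "joint_efforts": joint torques, N m; "position": TCP position; "tool_rot": TCP orientation; "ft_force": force on the tool from outside, world axes, zero at the start; "wrist_torque": the same for the moment, N m; "grip_width": finger opening in m; "gripper_force": force on a finger pad.
Only numpy, scipy, OpenCV 4.12 (cv2) and the standard library are available. Lean on these libraries where they do the work, as an engineer would, in place of code of your own. Each camera call takes 0.05 s, during which the arm holds its last target. There are 200 camera calls.

TASK

Pull the red lamp forward out of its sprung clip on the sloped rack, set it into the socket on top of the green signal tower, and give it a quarter-turn clockwise until it is fully home and locked. Leave the amber lamp in its clip and everything else on the bench where it is, then let go.

Things in the scene. Friction and masses are not known exactly. Their poses are not given: they have to be found in the camera images.
- red_lamp: red signal lamp, 92 mm tall, 0.22 kg. Origin: centre of its underside, z up its axis. Grey neck, 39 mm across, z 0-16, with two lugs on its +x and -x sides (z 0-7, 16 mm wide, reaching 26 mm from the axis); black collar 63 mm across, z 16-22; red lens and cap 56 mm across, z 22-92. Starts in either clip, leaning 30 deg with the rack, its +x to the rack's back.
- red_lamp_top (a point): centre of the red lamp's flat top, 92 mm from its origin; axes as red_lamp. A white bar across the cap along x, and white marks on the collar, show where the lugs are. A half turn about z makes no difference.
- amber_lamp: amber signal lamp of the same shape and size as the red one (amber lens and cap), in the other clip; it stays there
- tower: half-built signal tower, fixed upright: steel foot disc 110 mm across, black base 60 mm across, green lamp 56 mm across, and on top a black and light grey bayonet socket, 65 mm across, its rim 118 mm above the bench. Origin: centre of its underside; z up; x points at one of the two entry slots (white marks), y at a lock mark (yellow).
- tower_rim (a point): centre of the socket's mouth at rim height, axes as tower. Hole 43 mm across, 17.5 mm deep, with two slots about 21 mm wide at +x and -x, 28 mm from the axis, for the lugs. A lamp that is down has its collar on the rim and its origin 16 mm below it; play 2 mm sideways, 1.5 mm up. The light grey lips over the lugs leave 1.5 mm.
- tower_lock (a point): yellow mark on the socket's side at +y (another at -y). Turned clockwise seen from above, a lamp's lugs run under the lips to a stop after about 90 deg, where the lamp's white marks meet the yellow ones; anticlockwise it stops within 15 deg. Turning needs under 0.3 N m.
- rack: fixed grey steel lamp rack, 260 mm wide (y), 110 mm deep. Origin: centre of its underside; x to its back, z up. Its shelf, 66 mm high at the middle, falls 30 deg to the front (-x), which faces away from the robot; lamps stand square on it and so lean with it. The shelf runs 47 mm before and 57 mm behind a lamp's axis; a back plate 52 mm high stands 51 mm behind it.
- clip0 (a point): foot of the lamp place at the rack's -y end, on the shelf; axes as rack. A sprung steel C-clip, 67 mm wide, holds the lens 27-35 mm above the shelf (along the lamp), mouth to the front. Pulled parallel to the shelf, down the slope (-0.866, 0, -0.5), with about 8 N, it is clear after 60 mm. The jaws catch the collar, so it cannot be lifted out by more than 5 mm.
- clip1 (a point): the same lamp place and clip at the rack's +y end, 130 mm from clip0. A lamp just out of a clip is best raised along its own axis: straight up leads back into the jaws.
- screwdriver: screwdriver with green handle lying on the bench by the tower; leave alone
- wrench: steel wrench lying on the bench; leave alone
- bolt_a: black hex bolt standing on its head, 67 mm tall, near the tower; leave alone
- bolt_b: like bolt_a, behind the rack; leave alone
- gauge_block: bright steel setting block, 75 x 50 x 25 mm, lying by the tower; leave alone
There are look-alikes about, which are no part of the job. Of the things that look like the red_lamp, the smaller one is meant. Leave any brown look-alike of the tower alone.

How it is judged (in metres and radians):
On the way, in this order (a step that is already met when the one before it is completed fails the run):
1. the red lamp is out of its clip (distance of red_lamp from where it was at the start of the episode above 0.06 m), for 0.1 s.
2. the red lamp sits down in the tower's socket, its collar on the rim (z of red_lamp in the frame of tower_rim between -0.021 and -0.0125 m and horizontal distance between red_lamp and tower_rim below 0.005 m and angle between red_lamp's own z axis and vertical below 0.08 rad), for 0.1 s.
At the end, for the whole second after the job is handed in: The red lamp stands upright (within 4.5 deg) in the tower's socket, centred within 5 mm, down to within 3.5 mm of resting on the rim, turned at least 72 deg from the entry slots, at rest; the amber lamp is within 15 mm of where it started (all of step 2 and angle between the x axis of red_lamp and the x axis of tower, either way round above 1.25 rad and linear speed of red_lamp below 0.02 m/s and angular speed of red_lamp below 0.2 rad/s and distance of amber_lamp from where it was at the start of the episode below 0.015 m); the robot touches nothing.
It fails at once if the amber lamp was pulled from its place (over 30 mm) (distance of amber_lamp from where it was at the start of the episode above 0.03 m).
It fails at once if a bystander on the bench was pushed more than 40 mm (distance of any of screwdriver, wrench, bolt_a, bolt_b, gauge_block from where it was at the start of the episode above 0.04 m).
It also fails if it takes over 54 s, if anything falls off the work surface, if the arm or the gripper's body presses on something with over 40 N, if the wrist force passes 120 N, or if a joint passes its speed limit or range.

## Working session

There is one attempt and no reset: what is moved stays moved. The work goes in short steps, Python scripts to look and compute and a tool call to move; the robot and the scene stay as the last step left them, time stands still between calls to the robot, and variables do not carry over. Pictures are saved under pics/ and viewed, at most 10 in all, crops included, and the job is handed in when it is done.

Besides the shell and the picture viewer there is one more tool, called by a JSON object that holds its "method" and its "body", one argument or row to a line. jog_arm: Moves the arm, as the interface text tells. Its arguments: {"type":"object","properties":{"plan":{"type":"string"},"grip_force":{"type":"number"}},"required":["plan"]}

```bash
mkdir -p pics; cat > h.py <<'E'
import numpy as np, cv2
from rig import env, imaging, job, models
def K(im):
    f=200/np.tan(np.radians(im["fov_y"]/2)); return np.array([[f,0,im["cx"]],[0,f,im["cy"]],[0,0,1.]])
def pts(im,uv,z=None):
    uv=np.asarray(uv,float).reshape(-1,2)
    if z is None: z=im["depth"][uv[:,1].round().astype(int),uv[:,0].round().astype(int)]
    n=cv2.undistortPoints(uv[:,None],K(im),np.array(im["distortion"],float))[:,0]
    P=np.c_[n,np.ones(len(n))]*np.asarray(z).reshape(-1,1)
    T=np.array(im["world_from_camera"]); return P@T[:3,:3].T+T[:3,3]
def region(im,m):
    v,u=np.nonzero(m&(im["depth"]>0)); return pts(im,np.c_[u,v])
def save(im,n): cv2.imwrite(f"pics/{n}.png",im["pixels"][:,:,::-1])
E
python3 - <<'E'
from h import *
np.set_printoptions(precision=4,suppress=True)
for c in("scene","top"):
    im=imaging.get_image(c); save(im,c+"1"); print(c,im["world_from_camera"][:3,3],im["fov_y"])
    for q in("red_lamp","red_lamp_top","amber_lamp","tower","tower_rim","tower_lock","rack","clip0","clip1"):
        for d in models.tip_of(c,q)[:3]:
            u=np.array(d["at"]); 
            try: print(q,round(d["confidence"],2),u,pts(im,u)[0])
            except Exception as e: print(q,u,e)
print(env.observe()["tool_rot"],env.tcp_to_grasp)
E
```

```text
scene [ 1.1016 -0.2595  0.8797] 43.16701298928974
red_lamp 0.63 [394.8 226.2] [0.564  0.1285 0.1073]
red_lamp 0.63 [333.8 164.8] [0.3058 0.1069 0.0542]
red_lamp 0.29 [214.3 269.1] [ 0.529  -0.2307  0.0972]
red_lamp_top 0.92 [379.5 182.4] [0.3684 0.2008 0.0203]
red_lamp_top 0.9 [407.  214.5] [0.5701 0.1472 0.1417]
red_lamp_top 0.73 [255.1 270.5] [ 0.5071 -0.1508  0.0219]
amber_lamp 0.7 [448.3 207.7] [0.5595 0.2559 0.1071]
tower 0.97 [223.  303.9] [ 0.5701 -0.2325  0.0378]
tower 0.75 [209.7 230.2] [ 0.3828 -0.2134  0.0372]
tower_rim 0.85 [203.1 195.1] [ 0.3366 -0.2075  0.0989]
tower_rim 0.69 [212.2 268.4] [ 0.5261 -0.234   0.0972]
tower_rim 0.6 [309.7 232.6] [ 0.4412 -0.0061  0.005 ]
tower_lock 0.73 [226.7 262.7] [ 0.5371 -0.2066  0.1162]
tower_lock 0.65 [215.  187.1] [ 0.3406 -0.1802  0.117 ]
tower_lock 0.27 [305.8 229.9] [ 0.4313 -0.0116  0.0055]
clip0 0.95 [452.  208.1] [0.5724 0.2537 0.1202]
clip0 0.78 [392.3 220.3] [0.5561 0.1254 0.1181]
clip1 0.95 [452.  208.1] [0.5724 0.2537 0.1202]
clip1 0.78 [392.3 220.3] [0.5561 0.1254 0.1181]
top [ 0.3827 -0.0051  0.9706] 55.82824871033646
r
[... 315 characters left out ...]
r_rim 0.92 [429.7 161.8] [ 0.5485 -0.2284  0.0992]
tower_rim 0.63 [424.9 243.2] [ 0.3616 -0.2097  0.0999]
tower_lock 0.83 [416.1 255.6] [ 0.335  -0.1848  0.1189]
tower_lock 0.72 [420.7 171. ] [ 0.5241 -0.2024  0.119 ]
tower_lock 0.67 [389.9 194.5] [ 0.4819 -0.1457  0.0245]
rack 0.85 [247.6 179.9] [0.5186 0.2024 0.072 ]
clip0 0.9 [268.5 177.5] [0.5184 0.146  0.1047]
clip0 0.71 [215.  175.8] [0.5236 0.2691 0.1116]
clip0 0.7 [336.1 218.2] [ 0.4255 -0.0101  0.0057]
clip1 0.9 [268.5 177.5] [0.5184 0.146  0.1047]
clip1 0.71 [215.  175.8] [0.5236 0.2691 0.1116]
clip1 0.7 [336.1 218.2] [ 0.4255 -0.0101  0.0057]
[[ 0.9082  0.4185  0.    ]
 [ 0.4185 -0.9082  0.    ]
 [ 0.      0.     -1.    ]] -0.0187
```

View pics/scene1.png

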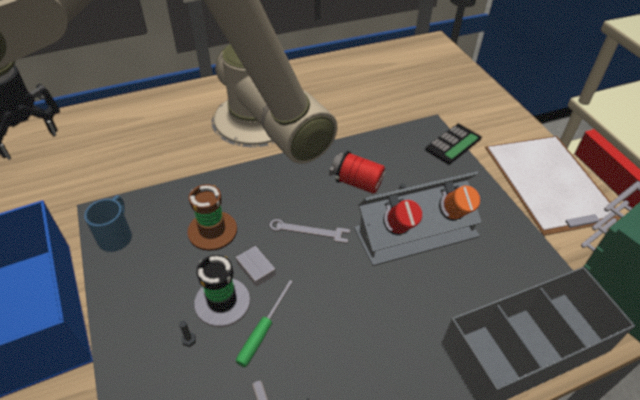

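View pics/top1.png

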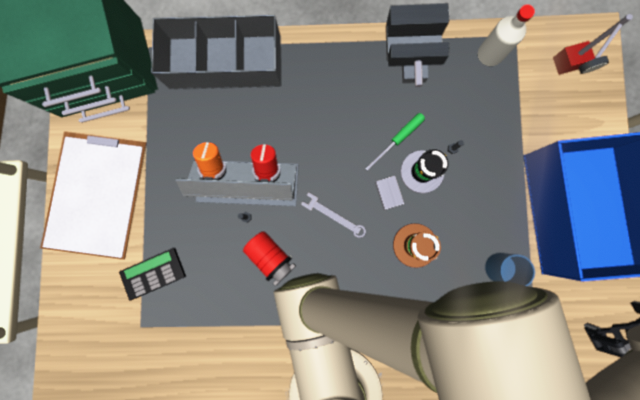

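The scene view shows the red lamp in the clip at (404,217), amber at (462,202), the green tower at (218,285), and the brown look-alike at (208,215). A bigger red decoy lies at (360,172). The top view shows the rack's front facing +x, away from the robot, the red lamp at (265,163) and the tower socket at (432,163).

```bash
cat > fit.py <<'E'
from h import *
from scipy.optimize import least_squares
np.set_printoptions(precision=4,suppress=True)
ims={c:imaging.get_image(c) for c in("scene","top")}
R,G={},{}
for c,im in ims.items():
    hsv=cv2.cvtColor(im["pixels"],cv2.COLOR_RGB2HSV); H,S,V=[hsv[...,i].astype(int) for i in range(3)]
    red=((H<6)|(H>174))&(S>170)&(V>60)
    P=region(im,red); ok=np.linalg.norm(P-[.55,.147,.13],axis=1)<.075; R[c]=P[ok]
    P=region(im,np.ones_like(red)); G[c]=P
def axis(y): return np.array([.5*np.cos(y),.5*np.sin(y),.866]) 
def res(p,P):
    a=axis(p[3]); d=P-p[:3]; z=d@a; r=np.linalg.norm(d-z[:,None]*a,axis=1)
    q=np.c_[r-.028,np.abs(z-.057)-.035]
    return np.linalg.norm(np.maximum(q,0),axis=1)+np.minimum(q.max(1),0)
for P in(R["scene"],R["top"],np.r_[R["scene"],R["top"]]):
    s=least_squares(res,[.52,.147,.07,0],args=(P,),loss="soft_l1",f_scale=.002,x_scale=[.01,.01,.01,.1])
    print("lamp",len(P),s.x[:3],np.degrees(s.x[3]),np.abs(s.fun).mean(),"top",s.x[:3]+.092*axis(s.x[3]))
# tower rim ring
for c,P in G.items():
    m=(np.hypot(P[:,0]-.54,P[:,1]+.225)<.06)&(abs(P[:,2]-.118)<.006); Q=P[m]
    f=lambda p:np.maximum(np.hypot(Q[:,0]-p[0],Q[:,1]-p[1])-.0325,0)+np.maximum(.0215-np.hypot(Q[:,0]-p[0],Q[:,1]-p[1]),0)
    s=least_squares(f,[*Q[:,:2].mean(0)],x_scale=.01); print("rim",c,len(Q),s.x,np.median(Q[:,2]),f(s.x).mean())
# rack back plate top edge / extents
    m=(abs(P[:,0]-.48)<.09)&(abs(P[:,1]-.2)<.16)&(P[:,2]>.118)&(P[:,2]<.17)&(P[:,0]<.5); Q=P[m]
    if len(Q)>20:
        l=cv2.fitLine(Q[:,:2].astype(np.float32),cv2.DIST_HUBER,0,.01,.01).ravel(); print("plate",c,len(Q),l,np.degrees(np.arctan2(l[1],l[0])),Q.min(0),Q.max(0))
E
python3 fit.py
```

```text
lamp 593 [0.5237 0.1549 0.0648] -2.4461901132289428 0.0009697584235642166 top [0.5697 0.1529 0.1445]
lamp 612 [0.5237 0.1544 0.0656] -3.5928455154857986 0.0007683585295996446 top [0.5697 0.1515 0.1453]
lamp 1205 [0.5235 0.1547 0.0653] -2.945034308981535 0.0009209245666196257 top [0.5695 0.1524 0.145 ]
rim scene 487 [ 0.5435 -0.2324] 0.11629615753702394 0.00010846158499932263
plate scene 92 [ 0.0022 -1.      0.4979  0.1095] -89.87219 [0.4885 0.0907 0.1181] [0.5    0.1974 0.14  ]
rim top 346 [ 0.5421 -0.2309] 0.11819835209790813 3.222934870841761e-05
plate top 514 [0.0311 0.9995 0.4944 0.1847] 88.21648 [0.4842 0.0908 0.118 ] [0.5    0.3489 0.1415]
```

{"method": "jog_arm", "body": {
  "plan": "0 0 -7 1.5 -2.5 -2 0;0 0 -7 3 -2.5 -1 0;0 0 -7 3 -2.5 0 0;0 0 -7 3 -2.5 0 0;0 0 -7 3 -2.5 0 0;0 0 -7 3 -2.5 0 0"
}}

```text
time_s: 1.6
position: [0.2484, -0.2768, 0.2612]
tool_rot: [[0.389, 0.921, 0.0], [0.921, -0.389, -0.0], [-0.0, 0.0, -1.0]]
ft_force: [-0.7, -0.1, 0.8]
grip_width: 0.0855
gripper_force: 0.0
```

{"method": "jog_arm", "body": {
  "plan": "0 0 0 2.5 2.8 -1 0;0 0 0 2.5 2.8 -1 0;0 0 0 2.5 2.8 -1 0;0 0 0 2.5 2.8 -1 0;0 0 0 1.5 2.8 -1 0"
}}

```text
time_s: 2.02
position: [0.4241, -0.2263, 0.3122]
tool_rot: [[0.393, 0.919, 0.001], [0.919, -0.393, -0.0], [0.0, 0.001, -1.0]]
ft_force: [0.1, -0.4, -0.2]
grip_width: 0.0852
gripper_force: 0.0
```

```bash
python3 - <<'E'
from h import *
np.set_printoptions(precision=4,suppress=True)
im=imaging.get_image("wrist"); save(im,"w1"); s=env.observe(); print(s["position"],s["q"]); print(im["world_from_camera"],im["fov_y"])
for q in("tower_rim","tower_lock"):
    for d in models.tip_of("wrist",q)[:3]: print(q,d["confidence"],d["at"],pts(im,d["at"]))
E
```

```text
[ 0.4281 -0.2271  0.3133] [-42.0359  12.1743  74.8051   0.1051  92.7812 -18.9502]
[[ 0.9192 -0.3799 -0.1032  0.4504]
 [-0.3937 -0.8866 -0.2429 -0.1661]
 [ 0.0008  0.2639 -0.9645  0.4552]
 [ 0.      0.      0.      1.    ]] 67.25844147004
tower_rim 0.79 [255.4, 185.2] [[ 0.3496 -0.2123  0.0995]]
tower_rim 0.66 [419.7, 136.4] [[ 0.551  -0.235   0.1007]]
tower_lock 0.83 [392.2, 124.8] [[ 0.5224 -0.208   0.1173]]
tower_lock 0.66 [230.5, 169.1] [[ 0.3371 -0.1819  0.1177]]
```

View pics/w1.png

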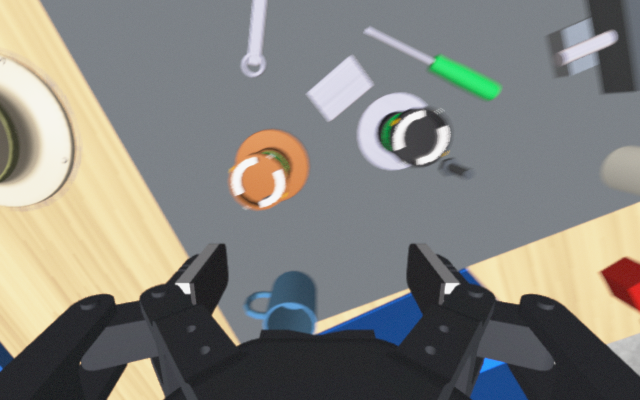

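The wrist view shows the green tower's socket at (421,136), with its light grey lips and the slot gaps. The brown decoy is at (258,180). I'll rectify the socket top.

```bash
python3 - <<'E'
from h import *
np.set_printoptions(precision=4,suppress=True)
out=[]
for c in("wrist","scene","top"):
    im=imaging.get_image(c); T=np.array(im["world_from_camera"])
    P=region(im,np.ones((400,640),bool)); Q=P[(np.hypot(P[:,0]-.543,P[:,1]+.231)<.05)&(abs(P[:,2]-.118)<.006)]
    (cc,r)=cv2.minEnclosingCircle(Q[:,:2].astype(np.float32)) ; print(c,cc,r,np.median(Q[:,2]),len(Q))
    from scipy.optimize import least_squares
    f=lambda p:np.maximum(np.hypot(*(Q[:,:2]-p).T)-.0325,0)+np.maximum(.0215-np.hypot(*(Q[:,:2]-p).T),0)
    ctr=least_squares(f,[.543,-.231],x_scale=.01).x; print(ctr)
    # rectified: up=+x world, left=+y, 10px/mm*0.4
    n=400; g=np.mgrid[0:n,0:n]; X=ctr[0]+(n/2-g[0])*.0002; Y=ctr[1]+(n/2-g[1])*.0002
    W=np.stack([X,Y,np.full_like(X,np.median(Q[:,2]))],-1).reshape(-1,3)
    Ti=np.linalg.inv(T); rv=cv2.Rodrigues(Ti[:3,:3])[0]
    uv=cv2.projectPoints(W,rv,Ti[:3,3],K(im),np.array(im["distortion"],float))[0].reshape(n,n,2).astype(np.float32)
    o=cv2.remap(im["pixels"],uv[...,0],uv[...,1],cv2.INTER_CUBIC); out.append(o)
    if c=="wrist":
        a=np.arange(0,360,10); 
        for rr in(.025,.030): print([int(o[int(200-rr/.0002*np.cos(t)),int(200-rr/.0002*np.sin(t))].mean()) for t in np.radians(a)])
cv2.imwrite("pics/rect.png",cv2.resize(np.hstack(out),(798,266))[:,:,::-1])
E
```

```text
wrist (0.5424172878265381, -0.23334208130836487) 0.03460095822811127 0.11827881379496097 1518
[ 0.5424 -0.233 ]
[249, 27, 31, 30, 41, 60, 65, 246, 247, 247, 247, 247, 247, 247, 247, 247, 247, 247, 247, 75, 71, 70, 72, 70, 80, 248, 247, 247, 247, 247, 247, 247, 247, 247, 247, 247]
[80, 65, 64, 66, 65, 66, 65, 74, 72, 68, 73, 82, 78, 80, 92, 114, 100, 124, 108, 72, 74, 71, 70, 70, 69, 89, 131, 156, 117, 114, 103, 116, 115, 106, 105, 109]
scene (0.5428209900856018, -0.2322855293750763) 0.034992020577192307 0.11625716501060135 479
[ 0.543  -0.2324]
top (0.5425077676773071, -0.2315400242805481) 0.03413407877087593 0.11788314454223614 347
[ 0.5421 -0.2311]
```

View pics/rect.png

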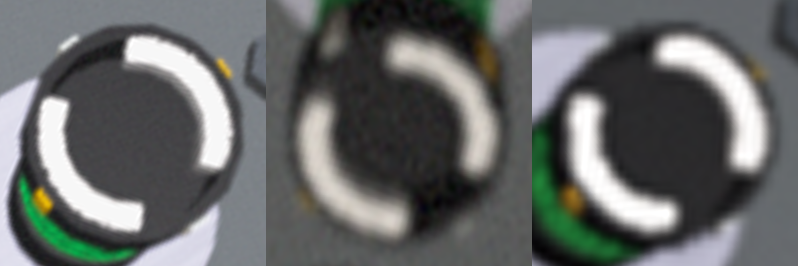

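The rectified views agree: the slots are at about 36° azimuth (white mark), the yellow marks at about 126° and -54°, and the rim centre at about (0.5425, -0.232). Next I need a move helper.

```bash
cat > mv.py <<'E'
from h import *
from scipy.spatial.transform import Rotation as Ro, Slerp
PSI=np.radians(-2.4); A=np.array([.5*np.cos(PSI),.5*np.sin(PSI),.866]); O=np.array([.5235,.1547,.0653])
XG=np.array([.866*np.cos(PSI),.866*np.sin(PSI),-.5]); RG=np.c_[XG,np.cross(-A,XG),-A]
def down(az): 
    a=np.radians(az); return np.array([[np.cos(a),np.sin(a),0],[np.sin(a),-np.cos(a),0],[0,0,-1.]])
def go(p,R,n,claw,cur=None):
    """rows from the present pose to p,R in n steps"""
    s=env.observe(); p0,R0=(np.array(s["position"]),np.array(s["tool_rot"])) if cur is None else cur
    sl=Slerp([0,1],Ro.from_matrix([R0,R])); rows=[]
    for i in range(n):
        Ra=sl(i/n); dr=np.degrees((Ra.inv()*sl((i+1)/n)).as_rotvec()); dp=Ra.inv().apply((np.asarray(p)-p0)/n)*100
        rows.append(" ".join(f"{v:.1f}" for v in dr)+" "+" ".join(f"{v:.2f}" for v in dp)+f" {claw}")
    print("; ".join(rows)); print("remaining cm tool",(R0.T@(np.asarray(p)-p0))*100,"rot",np.degrees((Ro.from_matrix(R0).inv()*Ro.from_matrix(R)).as_rotvec()), "q",np.round(s["q"],0)); return np.asarray(p),R
E
python3 - <<'E'
from mv import *
np.set_printoptions(precision=2,suppress=True)
c=go(O+A*.17,RG,14,0); c=go(O+A*.045,RG,5,0,c)
E
```

```text
1.3 -1.9 4.8 3.02 0.15 0.70 0; 1.3 -1.9 4.8 3.04 -0.09 0.60 0; 1.3 -1.9 4.8 3.04 -0.33 0.51 0; 1.3 -1.9 4.8 3.02 -0.57 0.42 0; 1.3 -1.9 4.8 2.97 -0.82 0.34 0; 1.3 -1.9 4.8 2.91 -1.06 0.26 0; 1.3 -1.9 4.8 2.81 -1.29 0.20 0; 1.3 -1.9 4.8 2.70 -1.52 0.14 0; 1.3 -1.9 4.8 2.57 -1.74 0.09 0; 1.3 -1.9 4.8 2.41 -1.95 0.05 0; 1.3 -1.9 4.8 2.24 -2.14 0.02 0; 1.3 -1.9 4.8 2.06 -2.32 -0.00 0; 1.3 -1.9 4.8 1.85 -2.49 -0.01 0; 1.3 -1.9 4.8 1.64 -2.64 -0.01 0
remaining cm tool [42.25  2.17  9.85] rot [ 18.02 -26.22  67.45] q [-43.  12.  76.  -0.  93. -19.]
0.0 0.0 0.0 -0.00 -0.00 2.50 0; 0.0 0.0 0.0 -0.00 -0.00 2.50 0; 0.0 0.0 0.0 -0.00 -0.00 2.50 0; 0.0 0.0 0.0 -0.00 -0.00 2.50 0; 0.0 0.0 0.0 -0.00 -0.00 2.50 0
remaining cm tool [-0.  -0.  12.5] rot [0. 0. 0.] q [-43.  12.  76.  -0.  93. -19.]
```

{"method": "jog_arm", "body": {
  "plan": "1.3 -1.9 4.8 3 0.1 0.5 0; 1.3 -1.9 4.8 3 -0.1 0.5 0; 1.3 -1.9 4.8 3 -0.3 0.5 0; 1.3 -1.9 4.8 3 -0.6 0.4 0; 1.3 -1.9 4.8 3 -0.8 0.3 0; 1.3 -1.9 4.8 2.9 -1.1 0.3 0; 1.3 -1.9 4.8 2.8 -1.3 0.2 0; 1.3 -1.9 4.8 2.7 -1.5 0.1 0; 1.3 -1.9 4.8 2.6 -1.7 0.1 0; 1.3 -1.9 4.8 2.4 -2 0 0"
}}

```text
time_s: 3.15
position: [0.5542, 0.0429, 0.2442]
tool_rot: [[0.878, 0.292, -0.379], [0.295, -0.954, -0.053], [-0.377, -0.066, -0.924]]
ft_force: [0.1, -0.9, 0.2]
grip_width: 0.0853
gripper_force: 0.0
```

{"method": "jog_arm", "body": {
  "plan": "1.3 -1.9 4.8 2.2 -2.1 0 0; 1.3 -1.9 4.8 2.1 -2.3 0 0; 1.3 -1.9 4.8 1.9 -2.5 0 0; 1.3 -1.9 4.8 1.6 -2.6 0 0; 0 0 0 0 0 0 0; 0 0 0 0 0 0 0; 0 0 0 0 0 0 0"
}}

```text
time_s: 3.73
position: [0.6073, 0.149, 0.2161]
tool_rot: [[0.862, -0.038, -0.505], [-0.033, -0.999, 0.019], [-0.505, 0.0, -0.863]]
ft_force: [-0.3, 0.3, 0.3]
grip_width: 0.0856
gripper_force: 0.0
```

```bash
python3 - <<'E'
from mv import *
np.set_printoptions(precision=2,suppress=True)
go(O+A*.17,RG,4,0); go(O+A*.045,RG,5,0)
im=imaging.get_image("wrist"); save(im,"w2")
hsv=cv2.cvtColor(im["pixels"],cv2.COLOR_RGB2HSV); H,S,V=[hsv[...,i].astype(int) for i in range(3)]
P=region(im,((H<6)|(H>174))&(S>170)&(V>60)); P=P[np.linalg.norm(P-[.55,.147,.13],axis=1)<.075]
d=P-O; z=d@A; Q=d-z[:,None]*A
np.set_printoptions(precision=4,suppress=True)
T=z>.088; print(len(P),T.sum(),np.percentile(z,[50,95,99]))
xy=np.c_[Q[T]@XG,Q[T]@np.cross(A,XG)]; print("top disc centre (along slope-down, y)",cv2.minEnclosingCircle(xy.astype(np.float32)), xy.mean(0))
E
```

```text
0.0 0.1 0.0 0.07 -0.05 0.06 0; 0.0 0.1 0.0 0.07 -0.05 0.06 0; 0.0 0.1 0.0 0.07 -0.05 0.06 0; 0.0 0.1 0.0 0.07 -0.05 0.06 0
remaining cm tool [ 0.27 -0.22  0.25] rot [0.13 0.34 0.18] q [  2.  45.  39.   3. 126.  95.]
0.0 0.1 0.0 0.07 -0.05 2.55 0; 0.0 0.1 0.0 0.07 -0.05 2.55 0; 0.0 0.1 0.0 0.06 -0.05 2.55 0; 0.0 0.1 0.0 0.06 -0.05 2.55 0; 0.0 0.1 0.0 0.06 -0.05 2.55 0
remaining cm tool [ 0.35 -0.25 12.75] rot [0.13 0.34 0.18] q [  2.  45.  39.   3. 126.  95.]
3727 3258 [0.093  0.0942 0.0947]
top disc centre (along slope-down, y) ((0.00020452360331546515, -0.0018800038378685713), 0.02810550294816494) [ 0.0021 -0.0022]
```

View pics/w2.png

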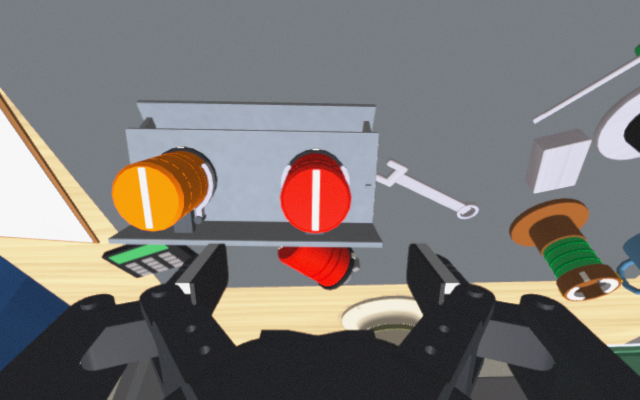

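The wrist view shows the red lamp at (316,195), its white bar vertical and aligned with tool x, centred between the fingers. Descending along the axis.

{"method": "jog_arm", "body": {
  "plan": "0 0.3 0.2 0.3 -0.1 2 0; 0 0 0 0 0 2.5 0; 0 0 0 0 0 2.5 0; 0 0 0 0 0 2.5 0; 0 0 0 0 0 2 0; 0 0 0 0 0 1.2 0; 0 0 0 0 0 0 0; 0 0 0 0 0 0 0",
  "grip_force": 60
}}

```text
time_s: 4.45
position: [0.5464, 0.1526, 0.1056]
tool_rot: [[0.865, -0.041, -0.5], [-0.037, -0.999, 0.019], [-0.5, 0.002, -0.866]]
ft_force: [0.3, -0.6, 0.4]
grip_width: 0.0856
gripper_force: 0.0
```

{"method": "jog_arm", "body": {
  "plan": "0 0 0 0 0 0 255;0 0 0 0 0 0 255;0 0 0 0 0 0 255;0 0 0 0 0 0 255;0 0 0 0 0 0 255;0 0 0 0 0 0 255;0 0 0 0 0 0 255;0 0 0 0 0 0 255"
}}

```text
time_s: 5.12
position: [0.5473, 0.1533, 0.1056]
tool_rot: [[0.866, -0.041, -0.498], [-0.036, -0.999, 0.018], [-0.498, 0.002, -0.867]]
ft_force: [2.9, -1.2, 5.9]
grip_width: 0.0549
gripper_force: 63.4
```

{"method": "jog_arm", "body": {
  "plan": "0 0 0 0.5 0 -0.1 255;0 0 0 1 0 0 255;0 0 0 1.2 0 0 255;0 0 0 1.2 0 0 255;0 0 0 1.2 0 0 255;0 0 0 1.2 0 0 255;0 0 0 1 0 0 255;0 0 0 0 0 0 255"
}}

```text
time_s: 5.78
position: [0.6109, 0.1506, 0.0671]
tool_rot: [[0.865, -0.041, -0.501], [-0.037, -0.999, 0.018], [-0.501, 0.003, -0.865]]
ft_force: [-0.4, -0.3, -3.5]
grip_width: 0.0547
gripper_force: 65.5
```

{"method": "jog_arm", "body": {
  "plan": "0 0 0 0 0 -1.5 255;0 0 0 0 0 -2 255;0 0 0 0 0 -2.5 255;0 0 0 0 0 -2.5 255;0 0 0 0 0 -1.5 255;0 0 0 0 0 0 255"
}}

```text
time_s: 6.28
position: [0.6617, 0.1488, 0.1573]
tool_rot: [[0.868, -0.041, -0.495], [-0.036, -0.999, 0.019], [-0.496, 0.002, -0.868]]
ft_force: [-0.4, -0.1, -2.6]
grip_width: 0.0544
gripper_force: 65.7
```

```bash
python3 - <<'E'
from mv import *
np.set_printoptions(precision=2,suppress=True)
s=env.observe(); print(s["position"],s["grip_width"],s["ft_force"])
c=go([.56,-.0,.23],down(20),8,255); c=go([.5425,-.2325,.215],down(36),9,255,c)
E
```

```text
[0.66 0.15 0.16] 0.05443432166255516 [-0.39 -0.07 -2.62]
-0.7 3.7 -2.7 -1.49 1.91 -0.19 255; -0.7 3.7 -2.7 -1.56 1.84 -0.27 255; -0.7 3.7 -2.7 -1.63 1.77 -0.35 255; -0.7 3.7 -2.7 -1.68 1.70 -0.43 255; -0.7 3.7 -2.7 -1.73 1.62 -0.52 255; -0.7 3.7 -2.7 -1.77 1.54 -0.61 255; -0.7 3.7 -2.7 -1.80 1.47 -0.71 255; -0.7 3.7 -2.7 -1.82 1.39 -0.81 255
remaining cm tool [-11.88  15.3   -1.55] rot [ -5.69  29.36 -21.87] q [  2.  54.  30.   2. 126.  95.]
0.0 0.0 -1.8 -1.07 2.36 0.17 255; 0.0 0.0 -1.8 -1.14 2.33 0.17 255; 0.0 0.0 -1.8 -1.21 2.29 0.17 255; 0.0 0.0 -1.8 -1.28 2.25 0.17 255; 0.0 0.0 -1.8 -1.35 2.21 0.17 255; 0.0 0.0 -1.8 -1.42 2.17 0.17 255; 0.0 0.0 -1.8 -1.48 2.12 0.17 255; 0.0 0.0 -1.8 -1.55 2.08 0.17 255; 0.0 0.0 -1.8 -1.61 2.03 0.17 255
remaining cm tool [-9.6  21.25  1.5 ] rot [  0.   0. -16.] q [  2.  54.  30.   2. 126.  95.]
```

{"method": "jog_arm", "body": {
  "plan": "-0.7 3.7 -2.7 -1.5 1.9 -0.2 255; -0.7 3.7 -2.7 -1.6 1.8 -0.3 255; -0.7 3.7 -2.7 -1.6 1.8 -0.3 255; -0.7 3.7 -2.7 -1.7 1.7 -0.4 255; -0.7 3.7 -2.7 -1.7 1.6 -0.5 255; -0.7 3.7 -2.7 -1.8 1.5 -0.6 255; -0.7 3.7 -2.7 -1.8 1.5 -0.7 255; -0.7 3.7 -2.7 -1.8 1.4 -0.8 255"
}}

```text
time_s: 6.95
position: [0.5561, 0.0006, 0.2267]
tool_rot: [[0.94, 0.34, -0.001], [0.34, -0.94, 0.001], [-0.0, -0.001, -1.0]]
ft_force: [0.1, -1.4, -1.9]
grip_width: 0.0548
gripper_force: 65.7
```

{"method": "jog_arm", "body": {
  "plan": "0 0 -1.8 -1.1 2.4 0 255; 0 0 -1.8 -1.1 2.3 0 255; 0 0 -1.8 -1.2 2.3 0 255; 0 0 -1.8 -1.3 2.2 0.2 255; 0 0 -1.8 -1.4 2.2 0.2 255; 0 0 -1.8 -1.4 2.2 0.2 255; 0 0 -1.8 -1.5 2.1 0.2 255; 0 0 -1.8 -1.5 2 0.2 255; 0 0 -1.8 -1.5 1.7 0.2 255; 0 0 0 0 0 0 255"
}}

```text
time_s: 7.78
position: [0.5367, -0.2303, 0.2132]
tool_rot: [[0.811, 0.585, -0.005], [0.585, -0.811, 0.001], [-0.003, -0.004, -1.0]]
ft_force: [-0.4, -0.8, -2.2]
grip_width: 0.0548
gripper_force: 65.6
```

```bash
cat > lampfit.py <<'E'
from mv import *
from scipy.optimize import least_squares
np.set_printoptions(precision=4,suppress=True)
s=env.observe(); p=np.array(s["position"]); print(p,s["q"])
go([.5425,-.2323,.215],down(36),3,255)
L=[]
for c in("scene","top"):
    im=imaging.get_image(c); save(im,c+"_h")
    hsv=cv2.cvtColor(im["pixels"],cv2.COLOR_RGB2HSV); H,S,V=[hsv[...,i].astype(int) for i in range(3)]
    P=region(im,((H<6)|(H>174))&(S>170)&(V>50)); P=P[np.linalg.norm(P-p,axis=1)<.08]; L.append(P)
    def res(x):
        a=np.array([x[3],x[4],1]); a/=np.linalg.norm(a); d=P-x[:3]; z=d@a; r=np.linalg.norm(d-z[:,None]*a,axis=1)
        q=np.c_[r-.028,np.abs(z-.057)-.035]; return np.linalg.norm(np.maximum(q,0),axis=1)+np.minimum(q.max(1),0)
    if len(P)>80:
        r=least_squares(res,[*(p-[0,0,.047]),0,0],loss="soft_l1",f_scale=.002,x_scale=[.01,.01,.01,.1,.1]); print(c,len(P),r.x[:3]-p,"tilt deg",np.degrees(r.x[3:]),np.abs(r.fun).mean(),P.min(0),P.max(0))
    else: print(c,len(P))
E
python3 lampfit.py
```

```text
[ 0.5367 -0.2303  0.2132] [-34.7823  26.1103  70.3269  -0.1001  83.8392  19.403 ]
-0.1 0.1 -0.1 0.12 0.17 -0.06 255; -0.1 0.1 -0.1 0.12 0.17 -0.06 255; -0.1 0.1 -0.1 0.12 0.17 -0.06 255
remaining cm tool [ 0.3492  0.5028 -0.182 ] rot [-0.228   0.1854 -0.1743] q [-35.  26.  70.  -0.  84.  19.]
scene 482 [-0.0335 -0.0245 -0.037 ] tilt deg [22.4473 17.5832] 0.0017412058633747274 [ 0.5164 -0.2692  0.1917] [ 0.5674 -0.2027  0.29  ]
top 0
```

```bash
python3 - <<'E'
import cv2
i=cv2.imread("pics/scene_h.png")[130:330,120:330]; cv2.imwrite("pics/c1.png",cv2.resize(i,None,fx=2.8,fy=2.8,interpolation=cv2.INTER_CUBIC))
E
```

```text
(no output)
```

View pics/c1.png

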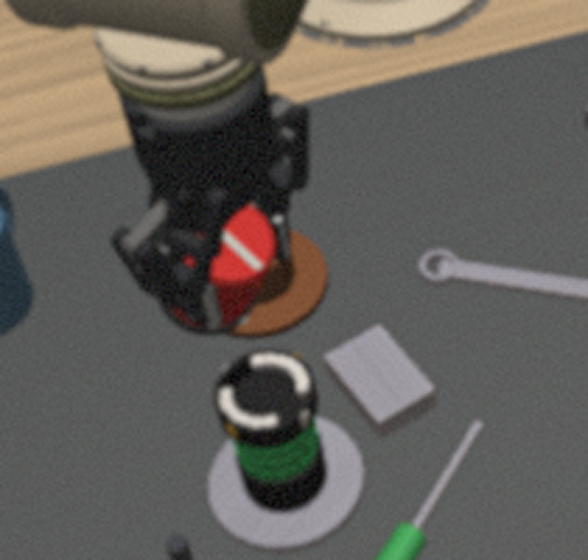

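The lamp has pivoted in the pads, its top leaning toward tool +x (white bar around (243,250) in the crop). I'll measure that tilt with a constrained fit, using the wrist camera too.

```bash
cat > lf2.py <<'E'
from mv import *
from scipy.optimize import least_squares
np.set_printoptions(precision=4,suppress=True)
s=env.observe(); p=np.array(s["position"]); R=np.array(s["tool_rot"]); print(p)
def fit():
  for c in("scene","top","wrist"):
    im=imaging.get_image(c); save(im,c+"_h2")
    hsv=cv2.cvtColor(im["pixels"],cv2.COLOR_RGB2HSV); H,S,V=[hsv[...,i].astype(int) for i in range(3)]
    P=region(im,((H<6)|(H>174))&(S>170)&(V>50)); P=P[np.linalg.norm(P-p,axis=1)<.09]; P=(P-p)@R
    if len(P)<80: print(c,len(P)); continue
    def res(x): # tool frame: lamp axis (sin t,0,-cos t); origin x0,y0,z0
        a=np.array([np.sin(x[3]),0,-np.cos(x[3])]); d=P-x[:3]; z=d@a; r=np.linalg.norm(d-z[:,None]*a,axis=1)
        q=np.c_[r-.028,np.abs(z-.057)-.035]; return np.linalg.norm(np.maximum(q,0),axis=1)+np.minimum(q.max(1),0)
    best=min((least_squares(res,[-.06*np.sin(t),0,.045,t],loss="soft_l1",f_scale=.001,x_scale=[.01,.01,.01,.1]) for t in(0,.25,.5)),key=lambda r:r.cost)
    print(c,len(P),"origin in tool",best.x[:3],"theta",np.degrees(best.x[3]),np.abs(best.fun).mean())
fit()
E
python3 lf2.py
```

```text
[ 0.5374 -0.2271  0.214 ]
scene 480 origin in tool [-0.0404 -0.0008  0.0377] theta 25.200357311674658 0.0018408929871495867
top 0
wrist 10637 origin in tool [-0.0422  0.0006  0.0341] theta 26.2363149215958 0.0011412398946615268
```

```bash
python3 -c "
import cv2
i=cv2.imread('pics/wrist_h2.png'); cv2.imwrite('pics/c2.png',i)"
```

```text
(no output)
```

View pics/c2.png

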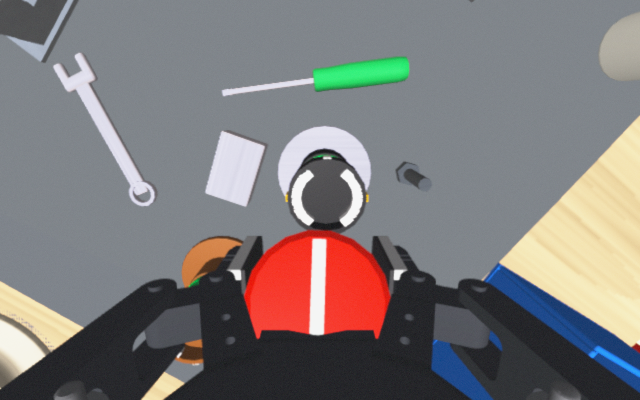

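The wrist view shows the lamp off-centre toward tool -x, its white bar in line with tool x (318,285), and the socket dead ahead at (326,197). The lamp leans about 26° in the hand, so I'll tilt the tool to set it upright. I'll insert it that way, then regrip square for the turn.

```bash
cat > tgt.py <<'E'
from mv import *
def target(o_t,th,o_w,az=36): 
    R=down(az)@Ro.from_euler("y",th,degrees=True).as_matrix(); return np.asarray(o_w)-R@np.asarray(o_t),R
E
python3 - <<'E'
from tgt import *
np.set_printoptions(precision=2,suppress=True)
p,R=target([-.0415,0,.035],26,[.5425,-.2323,.155]); print(p)
go(p,R,8,255)
E
```

```text
[ 0.56 -0.22  0.2 ]
-0.0 3.3 -0.0 0.27 0.09 0.13 255; -0.0 3.3 -0.0 0.26 0.09 0.15 255; -0.0 3.3 -0.0 0.26 0.09 0.16 255; -0.0 3.3 -0.0 0.25 0.09 0.17 255; -0.0 3.3 -0.0 0.24 0.09 0.19 255; -0.0 3.3 -0.0 0.23 0.09 0.20 255; -0.0 3.3 -0.0 0.21 0.09 0.21 255; -0.0 3.3 -0.0 0.20 0.09 0.23 255
remaining cm tool [2.18 0.76 1.04] rot [-0.15 26.08 -0.05] q [-34.  26.  70.  -0.  84.  20.]
```

{"method": "jog_arm", "body": {
  "plan": "0 3.3 0 0.3 0.1 0.1 255; 0 3.3 0 0.3 0.1 0.1 255; 0 3.3 0 0.3 0.1 0.2 255; 0 3.3 0 0.2 0.1 0.2 255; 0 3.3 0 0.2 0.1 0.2 255; 0 3.3 0 0.2 0.1 0.2 255; 0 3.3 0 0.2 0.1 0.2 255; 0 3 0 0.2 0.1 0.2 255; 0 0 0 0 0 0 255; 0 0 0 0 0 0 255"
}}

```text
time_s: 8.87
position: [0.5603, -0.2205, 0.205]
tool_rot: [[0.729, 0.587, 0.353], [0.527, -0.81, 0.258], [0.437, -0.002, -0.899]]
ft_force: [0.8, 0.4, -1.8]
grip_width: 0.0546
gripper_force: 65.7
```

```bash
python3 - <<'E'
from lf2 import *
from tgt import *
p,R=target([-.0415,0,.035],26,[.5425,-.2323,.155]); go(p,R,2,255)
s=env.observe();print("o_w",np.array(s["position"])+np.array(s["tool_rot"])@[-.0415,0,.035],s["ft_force"])
i=cv2.imread("pics/scene_h2.png")[130:330,120:330]; cv2.imwrite("pics/c3.png",cv2.resize(i,None,fx=2.8,fy=2.8,interpolation=cv2.INTER_CUBIC))
E
```

```text
[ 0.5603 -0.2205  0.205 ]
scene 903 origin in tool [-0.0416 -0.0002  0.0372] theta 25.78618133450488 0.0008204212164944391
top 298 origin in tool [-0.0415 -0.0008  0.0352] theta 26.6380248298342 0.0023896586116773787
wrist 10494 origin in tool [-0.0425  0.0012  0.0344] theta 26.295958607366625 0.0010191176232255293
-0.0 0.0 -0.0 -0.01 -0.06 0.04 255; -0.0 0.0 -0.0 -0.01 -0.06 0.04 255
remaining cm tool [-0.0194 -0.1243  0.0891] rot [-0.0553  0.0339 -0.0311] q [-44.  24.  79.  27.  73.   3.]
o_w [ 0.543  -0.2334  0.1559] [ 0.746  -0.5573 -3.2912]
```

View pics/c3.png

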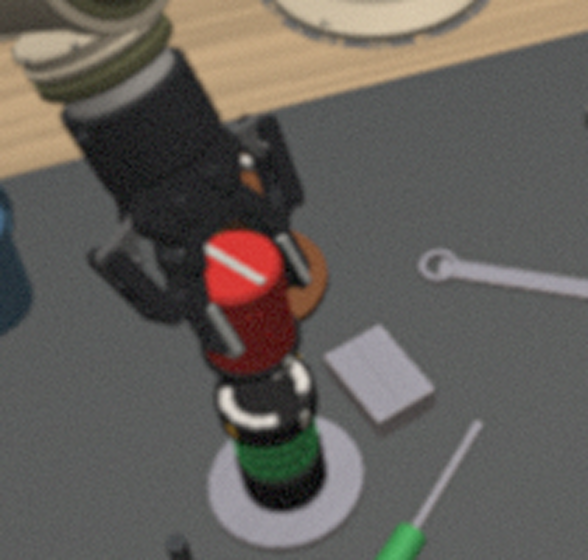

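The scene crop shows the lamp upright over the socket, bar across at (235,262), directly above the rim. It needs a shift of about 1.3 mm, then down.

{"method": "jog_arm", "body": {
  "plan": "0 0 0 0 -0.13 0 255; 0 0 0 -0.44 0 0.9 255; 0 0 0 -0.44 0 0.9 255; 0 0 0 -0.44 0 0.9 255; 0 0 0 -0.22 0 0.45 255; 0 0 0 0 0 0 255; 0 0 0 0 0 0 255"
}}

```text
time_s: 9.6
position: [0.5598, -0.22, 0.1697]
tool_rot: [[0.728, 0.587, 0.354], [0.526, -0.81, 0.259], [0.439, -0.003, -0.899]]
ft_force: [0.7, -0.3, -2.0]
grip_width: 0.0544
gripper_force: 65.7
```

{"method": "jog_arm", "body": {
  "plan": "0 0 0 -0.09 0 0.18 255; 0 0 0 -0.09 0 0.18 255; 0 0 0 -0.09 0 0.18 255; 0 0 0 -0.09 0 0.18 255; 0 0 0 0 0 0 255"
}}

```text
time_s: 10.02
position: [0.5596, -0.2199, 0.1617]
tool_rot: [[0.728, 0.587, 0.354], [0.527, -0.81, 0.259], [0.439, -0.002, -0.899]]
ft_force: [-0.5, -1.0, -2.9]
grip_width: 0.0545
gripper_force: 65.8
```

{"method": "jog_arm", "body": {
  "plan": "0 0 0 -0.09 0 0.18 255; 0 0 0 -0.09 0 0.18 255; 0 0 0 -0.09 0 0.18 255; 0 0 0 -0.09 0 0.18 255; 0 0 0 0 0 0 255"
}}

```text
time_s: 10.43
position: [0.5595, -0.2199, 0.1536]
tool_rot: [[0.728, 0.587, 0.354], [0.527, -0.81, 0.259], [0.439, -0.002, -0.899]]
ft_force: [0.6, 0.5, -2.4]
grip_width: 0.0547
gripper_force: 65.8
```

{"method": "jog_arm", "body": {
  "plan": "0 0 0 -0.05 0 0.1 255; 0 0 0 -0.05 0 0.1 255; 0 0 0 0 0 0 255"
}}

```text
time_s: 10.68
position: [0.5597, -0.2201, 0.1525]
tool_rot: [[0.728, 0.587, 0.355], [0.527, -0.81, 0.259], [0.439, -0.001, -0.898]]
ft_force: [-3.8, -0.0, 2.0]
grip_width: 0.055
gripper_force: 66.1
```

{"method": "jog_arm", "body": {
  "plan": "0 0 0 0 0 0 0;0 0 0 0 0 0 0;0 0 0 0 0 0 0;0 0 0 0 0 0 0;0 0 0 0 0 -1.5 0;0 0 0 0 0 -2.5 0;0 0 0 0 0 -3 0;0 0 0 0 0 -3 0;0 0 0 0 0 0 0"
}}

```text
time_s: 11.43
position: [0.5243, -0.2482, 0.2468]
tool_rot: [[0.726, 0.586, 0.36], [0.529, -0.81, 0.252], [0.44, 0.007, -0.898]]
ft_force: [0.5, -0.9, 0.3]
grip_width: 0.0854
gripper_force: 0.0
```

```bash
cat > seat.py <<'E'
from tgt import *
from scipy.optimize import least_squares
np.set_printoptions(precision=4,suppress=True)
for c in("scene","wrist","top"):
    im=imaging.get_image(c); save(im,c+"_s")
    hsv=cv2.cvtColor(im["pixels"],cv2.COLOR_RGB2HSV); H,S,V=[hsv[...,i].astype(int) for i in range(3)]
    P=region(im,((H<6)|(H>174))&(S>170)&(V>50)); P=P[np.linalg.norm(P-[.5425,-.2323,.16],axis=1)<.07]
    if len(P)<80: print(c,len(P)); continue
    def res(x):
        a=np.array([x[3],x[4],1]); a/=np.linalg.norm(a); d=P-x[:3]; z=d@a; r=np.linalg.norm(d-z[:,None]*a,axis=1)
        q=np.c_[r-.028,np.abs(z-.057)-.035]; return np.linalg.norm(np.maximum(q,0),axis=1)+np.minimum(q.max(1),0)
    r=least_squares(res,[.5425,-.2323,.102,0,0],loss="soft_l1",f_scale=.001,x_scale=[.01,.01,.01,.1,.1]); print(c,len(P),r.x[:3],"tilt",np.degrees(r.x[3:]),np.abs(r.fun).mean())
E
python3 seat.py; python3 - <<'E'
from tgt import *
np.set_printoptions(precision=2,suppress=True)
p=np.array([.5425,-.2323,.144]); go(p+[0,0,.08],down(36),6,0)
i=cv2.imread("pics/scene_s.png")[130:330,120:330]; cv2.imwrite("pics/c4.png",cv2.resize(i,None,fx=2.8,fy=2.8,interpolation=cv2.INTER_CUBIC))
E
```

```text
scene 1098 [ 0.5427 -0.2324  0.1007] tilt [-0.337  -0.2198] 0.0007665384598887056
wrist 4027 [ 0.5424 -0.2323  0.1023] tilt [-0.0811  0.2407] 0.000577553966753154
top 653 [ 0.5425 -0.2317  0.102 ] tilt [ 0.0599 -0.3005] 0.0007952327626255763
-0.0 -4.3 -0.0 0.22 -0.00 0.43 0; -0.0 -4.3 -0.0 0.25 -0.00 0.41 0; -0.0 -4.3 -0.0 0.28 -0.00 0.39 0; -0.0 -4.3 -0.0 0.31 -0.00 0.37 0; -0.0 -4.3 -0.0 0.33 -0.00 0.34 0; -0.0 -4.3 -0.0 0.36 -0.00 0.32 0
remaining cm tool [ 1.29 -0.01  2.55] rot [ -0.1  -26.03  -0.1 ] q [-49.  21.  79.  26.  79.   1.]
```

View pics/c4.png

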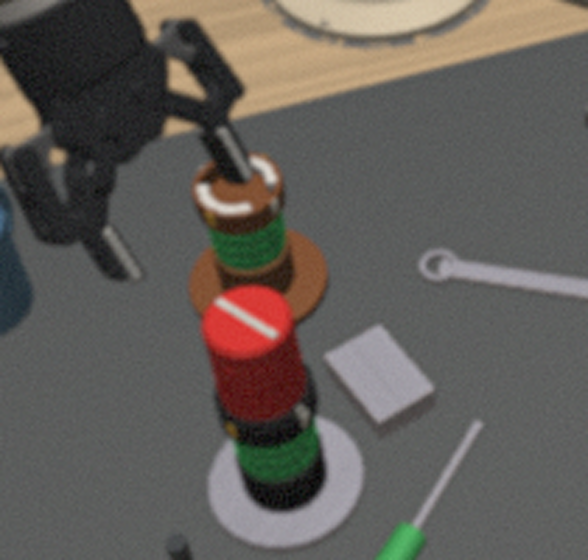

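The crop shows the lamp seated upright with its collar on the rim. Regripping it square.

{"method": "jog_arm", "body": {
  "plan": "0 -4.3 0 0.2 0 0.4 0; 0 -4.3 0 0.3 0 0.4 0; 0 -4.3 0 0.3 0 0.4 0; 0 -4.3 0 0.3 0 0.4 0; 0 -4.3 0 0.3 0 0.3 0; 0 -4.5 0 0.4 0 0.3 0; 0 0 0 0 0 0 0; 0 0 0 0 0 0 0; 0 0 0 0 0 0 0"
}}

```text
time_s: 12.33
position: [0.5429, -0.232, 0.2242]
tool_rot: [[0.809, 0.587, -0.001], [0.587, -0.809, 0.004], [0.002, -0.003, -1.0]]
ft_force: [-1.2, 0.1, -0.2]
grip_width: 0.0855
gripper_force: 0.0
```

```bash
python3 - <<'E'
from tgt import *
np.set_printoptions(precision=2,suppress=True)
go([.5425,-.2323,.146],down(36),4,0)
E
```

```text
-0.0 -0.0 -0.0 -0.02 0.01 1.96 0; -0.0 -0.0 -0.0 -0.02 0.01 1.96 0; -0.0 -0.0 -0.0 -0.01 0.00 1.96 0; -0.0 -0.0 -0.0 -0.01 0.00 1.96 0
remaining cm tool [-0.07  0.03  7.82] rot [-0.19 -0.09 -0.03] q [-35.  26.  68.   0.  86.  19.]
```

{"method": "jog_arm", "body": {
  "plan": "-0.2 0 0 0 0 2 0; 0 0 0 0 0 2.4 0; 0 0 0 0 0 2.2 0; 0 0 0 0 0 1.2 0; 0 0 0 0 0 0 0; 0 0 0 0 0 0 255;0 0 0 0 0 0 255;0 0 0 0 0 0 255;0 0 0 0 0 0 255;0 0 0 0 0 0 255",
  "grip_force": 60
}}

```text
time_s: 13.17
position: [0.5435, -0.2327, 0.1487]
tool_rot: [[0.81, 0.587, 0.004], [0.587, -0.81, -0.003], [0.001, 0.004, -1.0]]
ft_force: [-0.9, -0.6, 6.9]
grip_width: 0.055
gripper_force: 64.1
```

{"method": "jog_arm", "body": {
  "plan": "0 0 0 0 0 0 255;0 0 0 0 0 0 255;0 0 3 0 0 0 255;0 0 5 0 0 0 255;0 0 5 0 0 0 255;0 0 5 0 0 0 255;0 0 5 0 0 0 255;0 0 0 0 0 0 255"
}}

```text
time_s: 13.83
position: [0.5435, -0.2326, 0.1487]
tool_rot: [[0.976, 0.219, 0.004], [0.219, -0.976, -0.003], [0.003, 0.003, -1.0]]
ft_force: [-2.1, -0.4, 5.8]
grip_width: 0.0547
gripper_force: 64.1
```

{"method": "jog_arm", "body": {
  "plan": "0 0 6 0 0 0 255;0 0 6 0 0 0 255;0 0 6 0 0 0 255;0 0 6 0 0 0 255;0 0 6 0 0 0 255;0 0 6 0 0 0 255;0 0 6 0 0 0 255;0 0 6 0 0 0 255;0 0 0 0 0 0 255"
}}

```text
time_s: 14.58
position: [0.5437, -0.2329, 0.1487]
tool_rot: [[0.815, -0.579, 0.004], [-0.579, -0.815, -0.003], [0.005, 0.001, -1.0]]
ft_force: [-1.0, 0.1, 6.0]
grip_width: 0.0545
gripper_force: 64.0
```

{"method": "jog_arm", "body": {
  "plan": "0 0 4 0 0 0 255;0 0 4 0 0 0 255;0 0 4 0 0 0 255;0 0 4 0 0 0 255;0 0 3 0 0 0 255;0 0 0 0 0 0 255;0 0 0 0 0 0 255"
}}

```text
time_s: 15.17
position: [0.5436, -0.2328, 0.1488]
tool_rot: [[0.587, -0.81, 0.004], [-0.81, -0.587, -0.003], [0.005, -0.001, -1.0]]
ft_force: [-0.1, -0.7, 6.4]
grip_width: 0.0549
gripper_force: 64.0
```

```bash
python3 -c "
from h import *
s=env.observe(); print(s['wrist_torque'],s['ft_force'],s['q'])"
```

```text
[-0.12975524  0.39306144 -0.05427731] [-0.07999761 -0.74539972  6.4286118 ] [-3.46339119e+01  2.97068185e+01  7.53075896e+01 -2.83734112e-02
  7.46890889e+01  1.09455339e+02]
```

{"method": "jog_arm", "body": {
  "plan": "0 0 2 0 0 0 255;0 0 2 0 0 0 255;0 0 1 0 0 0 255;0 0 0 0 0 0 255;0 0 0 0 0 0 255"
}}

```text
time_s: 15.58
position: [0.5432, -0.233, 0.1487]
tool_rot: [[0.515, -0.857, 0.003], [-0.857, -0.515, -0.004], [0.005, -0.0, -1.0]]
ft_force: [-2.5, -2.0, 6.5]
grip_width: 0.055
gripper_force: 64.1
```

```bash
python3 -c "
from h import *
s=env.observe(); print(s['wrist_torque'],s['ft_force'])"
```

```text
[-0.36758797  0.76692185  0.84439453] [-2.50157347 -2.00145476  6.45788129]
```

{"method": "jog_arm", "body": {
  "plan": "0 0 0 0 0 0 0;0 0 0 0 0 0 0;0 0 0 0 0 0 0;0 0 0 0 0 0 0;0 0 0 0 0 -2 0;0 0 0 0 0 -3 0;0 0 0 0 0 -3 0;0 0 0 0 0 -3 0;0 0 0 0 0 -3 0;0 0 0 0 0 0 0"
}}

```text
time_s: 16.42
position: [0.5442, -0.2327, 0.2933]
tool_rot: [[0.514, -0.858, 0.01], [-0.858, -0.514, -0.007], [0.011, -0.005, -1.0]]
ft_force: [-0.3, -0.2, 0.5]
grip_width: 0.0853
gripper_force: 0.0
```

```bash
python3 seat.py; python3 - <<'E'
from h import *
i=cv2.imread("pics/wrist_s.png"); cv2.imwrite("pics/c5.png",i)
E
```

```text
scene 1065 [ 0.5429 -0.2331  0.1008] tilt [-0.1967  0.0013] 0.0007864217616282407
wrist 3117 [ 0.5437 -0.2336  0.1024] tilt [-0.0752  0.3343] 0.0005226877158073966
top 0
```

View pics/c5.png

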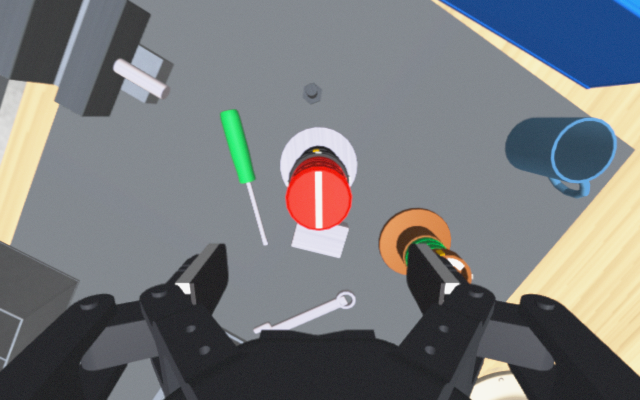

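The wrist view shows the lamp seated, with its bar at (319,200) along tool x (about -57°, so turned about 93°). The yellow mark at (318,150) lines up with it, the stop torque was felt, and the robot is clear.

```bash
python3 -c "
from rig import job
print(job.close_job())"
```

```text
the job is handed in; nothing more can be done
None
```

The red lamp is seated upright in the green tower's socket, turned clockwise about 90° to its stop and released, and the job was handed in at about 16.5 s; the verdict was not shown, and I did not re-measure the amber lamp.

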